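Fish the dropped trial lens out from beside the lens case

ROBOT

A 6-joint arm with a two-finger parallel gripper is mounted at the origin on the work surface. World frame = base frame: x ahead of the robot, y to its left, z up, the work surface at z = 0. Lengths are in mm, angles in degrees, forces in N, time in s.
With the tool pointing down it reaches from about 325 to 775 mm from the base axis. Payload 5.5 kg.
Tool frame: the origin (TCP) lies on the front face of the gripper's body, between the roots of the fingers; the fingertips stand 73 mm ahead of it and the grasp point (between the pads) lies 54 mm ahead of it; z points along the fingers, y is the direction in which the jaws open and shut (so a half turn about z gives the same grasp; the last joint's range is limited). The gripper opens to 85 mm and grips with 20 to 120 N. Pads are 22 mm wide; open, the fingers measure 114 mm over their backs; the gripper's body (76 mm by 85 mm) begins 54 mm behind the grasp point. The pads swing forward as they close: fully open they stand 13 mm farther back than shut.
Start: joints at [70.777, 5.22, 70.514, -0, 104.267, -3.249], TCP at [165.126, 576.845, 303.875] pointing down, gripper open.
Joint ranges: [-164.24, 164.24], [-49.07, 125.15], [9.68, 141.18], [-86.29, 266.29], [3.28, 154.24], [-151.56, 151.56]. Speed limits (degrees/s): [147.25, 147.25, 172.46, 180, 180, 180].

INTERFACE

Orientations are given as [roll, pitch, yaw] about the fixed x, y, z axes, in that order (R = Rz(yaw) Ry(pitch) Rx(roll)).
In Python, from bench import readout, viewer, order, spotter gives the robot as it stands.
- The arm moves only by the tool step_arm, never from a script. Its argument "motion" is a list of rows, each an object of numbers: "x", "y", "z": the shift along the tool's x, y, z in m; "spin": the turn about the tool's z in degrees; "gripper": the closure in counts, from 0 (fully open) to 255 (shut). A call has 1 to 12 rows; each row is the pose to reach, as a shift and turn from the pose commanded when the call began, along the tool's axes at that moment; what a row does not reach only later rows make up. A row lasts 1/8 s, in which the tool goes at most 62.5 mm and 10.7 degrees, less where a joint would pass 70% of its speed; a pose out of reach is approached as far as the arm can. A call with a gripper value outside its range is refused whole. The fingers move at their own pace and stop on an object; the grip force is fixed at half the most. Time passes only in rows, so rows that repeat a pose let the fingers close. It gives the time, the measured TCP pose, the force and the opening at its end, in the units of the state.
- readout.read_state(): the state, without advancing time (a new reading comes with each control period).
- viewer.camera(name): name is "side" or "top" or "wrist"; returns a dict with "pixels" (400x640x3 uint8, red, green, blue), "fovy" (degrees; the focal length in pixels is half the picture's height over the tangent of half this angle, whatever the lens; pixels are square), "cx", "cy" (the principal point, pixels), "k1" (the pictures are not rectified: a ray, as slopes to the right and down, at radius r is drawn at 1 + k1 r^2 times it, then the intrinsics apply), "world_from_camera" (4x4, takes a point from camera to world coordinates). Camera axes: x right, y down, z forward; pixel columns grow to the right and rows downward; lengths in mm; the calibration is good to about 2 mm. A picture is of the moment at which its call begins. There is no depth.
- order.close_job(): hands the job in, once; it reports no verdict.
Trained networks look in a picture, given as the dict that the camera call returned (one of the last four; its "shot" number tells which), for a name from the list of things; names that differ only in an ending like _2 or _b are one class to them, and where a whole thing is asked for, a point or a joint stands for the part that bears it (a point fixed in the world has none). Each returns a list of dicts, best first, with "conf" (0 to 1); they miss things now and then, are a little off and sometimes report something else, mostly with a low value. They report only what shows in the picture. A call takes as long as a camera call. They do not tell look-alikes from the thing itself.
- spotter.cut_out(thing, picture): "pixels" (400x640 bool, what is visible of it) and "rect" ([centre column, centre row, width, height] in pixels, round what is visible of it).
The state is a dict: "t": time; "joints": joint angles; "joint_vel": joint speeds; "effort": joint torques, N m; "tcp_pos": TCP position; "tcp_rot": TCP orientation; "wrist_force": force on the tool from outside, world axes, zero at the start; "torque": the same for the moment, N m; "finger_gap": opening from 0.0 (shut) to 1.0 (fully open).
Only numpy, scipy, OpenCV 4.12 (cv2) and the standard library are available. Lean on these libraries where they do the work, as an engineer would, in place of code of your own. Each camera call takes 0.05 s, during which the arm holds its last target.

TASK

A red-rimmed trial lens has fallen into the narrow gap between the black lens case and the white power unit. Take the bent rod (blue handle), reach over the lens with its foot and draw the lens out of the gap's open end, until it lies flat on the open worktop, wholly clear of the gap and just in front of it; then set the rod down on the flat underside of its handle and let go. Do not touch the lens with the gripper, and leave the straight pointer (black handle) where it is.

Things in the scene. Friction and masses are not known exactly. Their poses are not given: they have to be found in the camera images.
- rod_grip (a point): Grip point of the loose bent rod (145 g, balanced here): in its blue handle, a bar 120 mm long, 20 wide, 40 tall standing on its flat underside. Half-way up (20 mm), 30 mm behind the handle's front end. x runs along the rod to its foot, y across, z up. A 6 mm steel rod leaves the front 11 mm above this point, level, then bends down to the foot 160 mm ahead.
- rod_foot (a point): Foot of the bent rod, middle of its lower edge (1 mm above the worktop when the handle stands on it): a steel cross plate 4 mm thick, about 35 mm wide, 13 mm tall, its two tips bent 8 mm back towards the handle. Axes as for the grip point.
- lens_center (a point): Centre, half-way up (3 mm), of the dropped lens: a red disc 38 mm across, 6 mm thick, with clear glass (20 g), lying flat on the worktop in the gap, centre 40 to 70 mm inside the open end. A red tab sticks 9 mm out of its rim along its x, roughly towards the open end. z is up.
- gap_mouth (a point): Middle of the gap's open end, at worktop height (fixed). x points into the gap, y left to the black lens case, z up. The gap is 54 mm wide, open above and at this end, 170 mm long to a grey duct; its floor is the worktop. Left: lens case 200 mm along x, 260 wide, 61 high with its lenses. Right: white power unit 190 mm along x, 90 wide, 70 high.
- pointer_grip (a point): Bystander, not to be moved: a straight pointer, black handle of the same shape as the blue one, straight level rod with a white ball end, no bend. Point and axes as on the bent rod.
There are look-alikes about, which are no part of the job. Of the things that look like the part that bears lens_center, take the one that is nearest to the robot's base at the start.

How it is judged:
By the outcome, as a careful person would: the job done as asked, in the order asked, and still so for the second after the job is handed in, with the robot touching nothing.
It also fails if it takes over 35 s, if anything falls off the work surface, if the arm or the gripper's body presses on something with over 40 N, if the wrist force passes 120 N, or if a joint passes its speed limit or range.

## Working session

There is one attempt and no reset: what is moved stays moved. The work goes in short steps, Python scripts to look and compute and a tool call to move; the robot and the scene stay as the last step left them, time stands still between calls to the robot, and variables do not carry over. Pictures are saved under pics/ and viewed, and the job is handed in when it is done.

Besides the shell and the picture viewer there is one more tool, called after "Emit:" as name(argument=value, ...) on one line, values as JSON. step_arm: Moves the arm, as the interface text tells. Its arguments: {"type":"object","properties":{"motion":{"type":"array","items":{"type":"object","properties":{"x":{"type":"number"},"y":{"type":"number"},"z":{"type":"number"},"spin":{"type":"number"},"gripper":{"type":"number"}}}}},"required":["motion"]}

```bash
ls; mkdir -p pics; cat > h.py <<'E'
import numpy as np, cv2
from bench import readout, viewer, order, spotter
def K(p):
    f=200/np.tan(np.radians(p["fovy"]/2)); return f
def ray(p,u,v):
    f=K(p); x=(u-p["cx"])/f; y=(v-p["cy"])/f
    rd=np.hypot(x,y); r=rd
    for _ in range(30): r=rd/(1+p["k1"]*r*r)
    s=r/rd if rd>0 else 1
    T=np.array(p["world_from_camera"]); return T[:3,3], T[:3,:3]@np.array([x*s,y*s,1])
def hit(p,u,v,z):
    o,d=ray(p,u,v); return o+d*(z-o[2])/d[2]
def proj(p,P):
    T=np.linalg.inv(np.array(p["world_from_camera"])); c=T[:3,:3]@np.array(P,float)+T[:3,3]
    s=c[:2]/c[2]; s=s*(1+p["k1"]*(s@s)); return s*K(p)+[p["cx"],p["cy"]]
def save(p,n): cv2.imwrite("pics/"+n+".png",np.ascontiguousarray(p["pixels"][:,:,::-1]))
E
python3 - <<'E'
from h import *
print(readout.read_state())
for n in ["side","top","wrist"]:
    p=viewer.camera(n); save(p,n+"0")
    print(n,p["fovy"],p["k1"],np.round(p["world_from_camera"],2).tolist())
    for t in ["rod_grip","lens_center","pointer_grip","rod_foot","gap_mouth"]:
        try:
            for d in spotter.cut_out(t,p): print(t,d["conf"],np.round(d["rect"],1),d["pixels"].sum())
        except Exception as e: print(t,e)
E
```

```text
pics
{'t': 0.0, 'joints': array([ 7.07772150e+01,  5.26232570e+00,  7.05812864e+01, -3.61333098e-04,
        1.04267923e+02, -3.24961448e+00]), 'joint_vel': array([ 0.0013345 , -0.03605963,  0.08790397, -0.01113907,  0.02562678,
       -0.09763874]), 'effort': array([ 9.44313410e-05, -4.58732235e+01, -4.18021882e+01, -1.77819115e-04,
        1.19476966e-02, -4.56292156e-06]), 'tcp_pos': array([165.07689811, 576.69246944, 302.7647688 ]), 'tcp_rot': array([-1.79888625e+02, -5.97267587e-03,  1.64026735e+02]), 'wrist_force': array([-0.07730763, -0.59579831,  1.22138822]), 'torque': array([-0.04764252,  0.01109594, -0.06583314]), 'finger_gap': 1.0044210994255995}
side 50.12056069582246 -0.05571928289749043 [[0.79, -0.38, 0.48, 138.21], [-0.61, -0.46, 0.64, -809.79], [-0.02, -0.8, -0.6, 656.94], [0.0, 0.0, 0.0, 1.0]]
rod_grip 0.92 [340.2 307.9 121.7  52.5] 1568
lens_center 0.5 [373.7 208.4  21.   16. ] 123
lens_center 0.45 [350.9 226.2  21.9  14.5] 177
pointer_grip 0.81 [318.5 265.5  99.3  65.2] 1252
rod_foot 0.84 [341.2 310.2 120.3  53.4] 1484
gap_mouth 0.7 [302.6 180.2 132.3 103. ] 7850
top 48.25412432210351 -0.047736911818237956 [[0.01, -1.0, 0.07, 532.44], [-1.0, -0.01, -0.0, -130.74], [0.0, -0.07, -1.0, 938.34], [0.0, 0.0, 0.0, 1.0]]
rod_grip 0.62 [457.6 252.6  44.1 118.3] 1043
lens_center 0.84 [355.6 121.   21.   17.1] 255
lens_center 0.74 [364.  161.6  17.7  17.6] 220
lens_center 0.55 [264.6 184.6  21.8  17.9] 263
pointer_grip 0.81 [396.9 232.1  15.4 128.6] 937
pointer_grip 0.52 [457.5 253.9  39.3 117.6] 966
rod_foot 0.72 [459.9 251.6  37.5 123.6] 1195
gap_mouth 0.72 [255.8 140.7 171.8 221.3] 17869
wrist 69.37840081852106 0.012706225765314735 [[0.28, 0.92, 0.27, 99.82], [0.96, -0.27, -0.07, 595.53], [0.0, 0.28, -0.96, 372.77], [0.0, 0.0, 0.0, 1.0]]
```

View pics/side0.png

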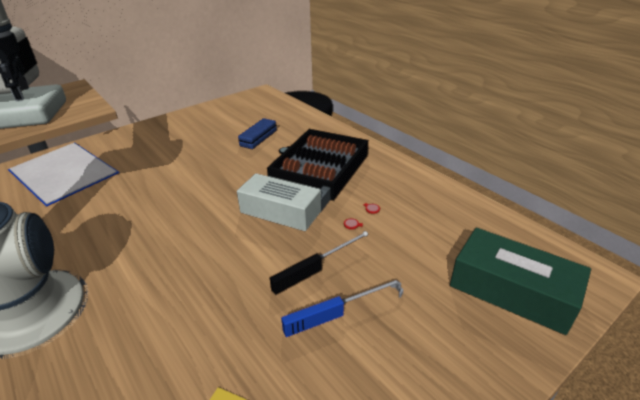

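View pics/top0.png

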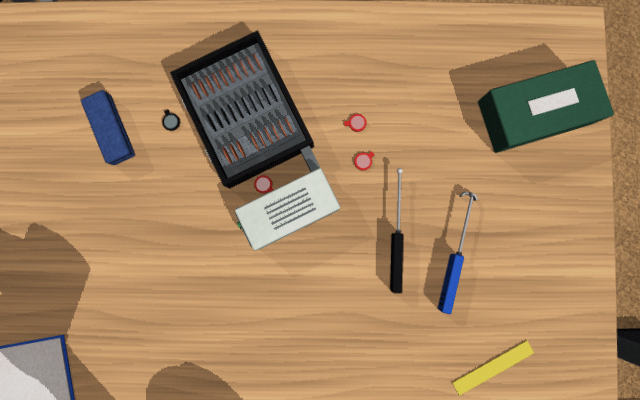

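```bash
python3 -c "
import cv2
a=cv2.imread('pics/top0.png')[60:340,140:540]; cv2.imwrite('pics/top0z.png',cv2.resize(a,(800,560),interpolation=cv2.INTER_CUBIC))"
```

```text
(no output)
```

View pics/top0z.png

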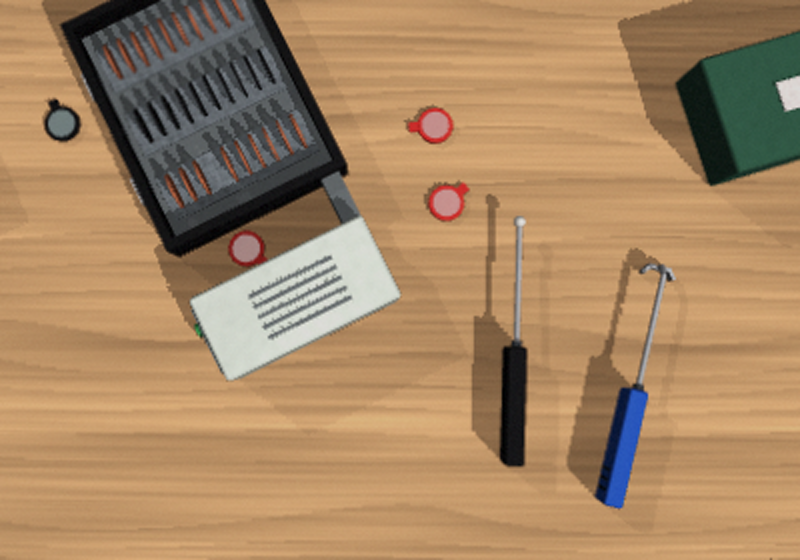

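```bash
python3 -c "
import cv2
a=cv2.imread('pics/top0.png'); 
for n,(r,c) in {'a':(130,205),'b':(180,420)}.items():
    h=130 if n=='a' else 140
    b=a[r:r+h,c:c+150 if n=='a' else c+80]; s=5 if n=='a' else 4
    b=cv2.resize(b,None,fx=s if n=='a' else 4,fy=4.5 if 0 else (s if n=='a' else 4),interpolation=cv2.INTER_CUBIC)
    cv2.imwrite('pics/z%s.png'%n,b[:600])"
```

```text
(no output)
```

View pics/za.png

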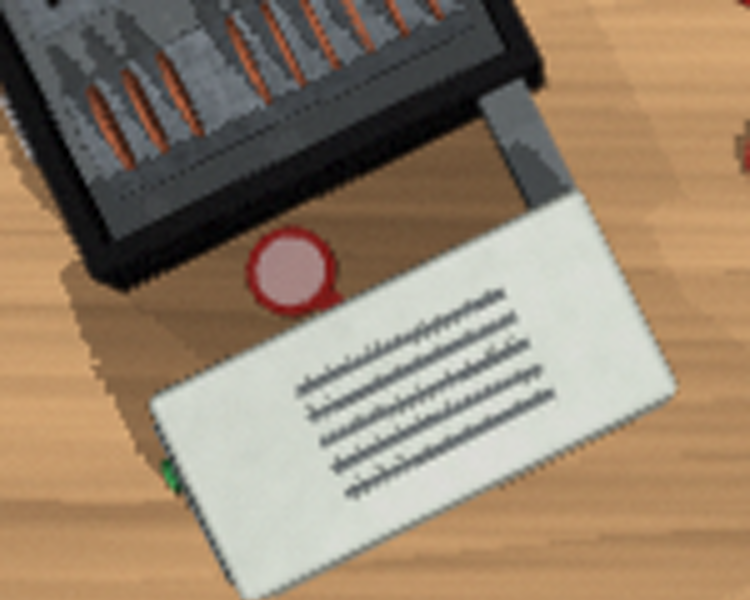

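View pics/zb.png

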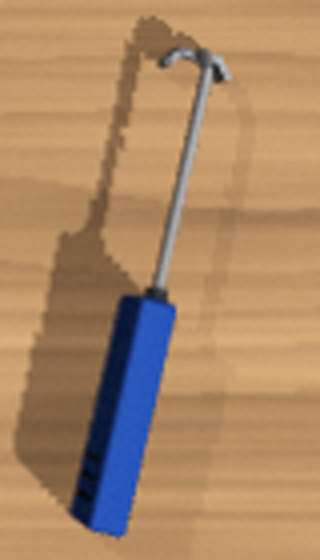

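View pics/wrist0.png

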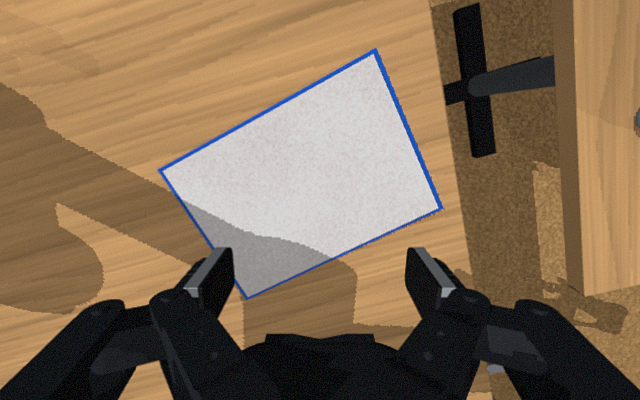

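```bash
cat > m.py <<'E'
from h import *
p=viewer.camera("top"); s=viewer.camera("side")
A=lambda u,v,z: hit(p,u/5+205-.4,v/5+130-.4,z)
B=lambda u,v,z: hit(p,u/4+420-.4,v/4+180-.4,z)
pr=lambda n,x:print(n,np.round(x,1))
ln=A(291,272,6); pr("lens",ln); tab=A(338,300,5); pr("tab",tab)
c1=A(125,291,0);c1t=A(92,272,61); pr("case mouth corner low",c1); pr("case top?",c1t)
pu=[A(152,402,70),A(580,192,70),A(675,388,70),A(247,600,70)]
for q in pu: pr("pu",q)
d=pu[1]-pu[0]; print("len",np.linalg.norm(d),"yaw",np.degrees(np.arctan2(d[1],d[0]))); 
d=pu[2]-pu[3]; print("len",np.linalg.norm(d),"yaw",np.degrees(np.arctan2(d[1],d[0])))
ct=A(538,88,0); pr("case far low",ct); d=ct-c1; print(np.degrees(np.arctan2(d[1],d[0])),np.linalg.norm(d))
# rod: handle top corners
h=[B(125,297,40),B(176,307,40),B(125,536,40),B(90,527,40)]
for q in h: pr("h",q)
f=B(207,57,31); pr("rod bend",f); r0=B(158,293,31); pr("rod start",r0)
d=f-r0; print("rod yaw",np.degrees(np.arctan2(d[1],d[0])))
d=h[1]-h[2]; print("edge yaw",np.degrees(np.arctan2(d[1],d[0])),np.linalg.norm(d))
for n,P in dict(lens=ln,rod=f,pu0=pu[0],pu3=pu[3],h1=h[1],h2=h[2]).items(): pr(n+" side px",proj(s,P))
E
python3 m.py; python3 -c "
import cv2
a=cv2.imread('pics/side0.png')[160:360,220:440]; cv2.imwrite('pics/s0z.png',cv2.resize(a,None,fx=3,fy=3,interpolation=cv2.INTER_CUBIC))"
```

```text
lens [637.8   2.4   6. ]
tab [626.3 -17.5   5. ]
case mouth corner low [629.9  73.5   0. ]
case top? [631.   73.5  61. ]
pu [579.2  46.6  70. ]
pu [ 663.1 -119.6   70. ]
pu [ 586.5 -157.3   70. ]
pu [502.6   8.   70. ]
len 186.2092811962392 yaw -63.193027985566495
len 185.35603120495338 yaw -63.114381808179225
case far low [ 718.2 -100.4    0. ]
-63.07633910556103 194.99777272364074
h [ 496.3 -382.6   40. ]
h [ 491.5 -408.5   40. ]
h [ 377.5 -381.9   40. ]
h [ 381.9 -364.3   40. ]
rod bend [ 618.7 -428.8   31. ]
rod start [ 498.1 -402.1   31. ]
rod yaw -12.477243696892664
edge yaw -13.102227454098049 117.04483262736592
lens side px [284.7 193.4]
rod side px [397.9 281. ]
pu0 side px [254.8 173.9]
pu3 side px [236.3 191. ]
h1 side px [342.9 303. ]
h2 side px [284.5 325. ]
```

View pics/s0z.png

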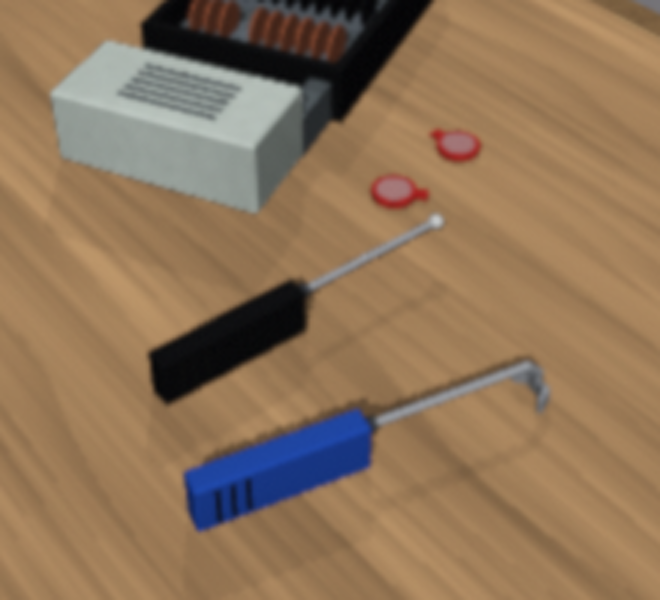

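```bash
cat > t.py <<'E'
import numpy as np
def go(frm,yaw0,to,yaw1):
    c,s=np.cos(np.radians(yaw0)),np.sin(np.radians(yaw0)); d=np.array(to,float)-frm
    print("x %.4f y %.4f z %.4f spin %.1f"%((d[0]*c+d[1]*s)/1e3,(d[0]*s-d[1]*c)/1e3,-d[2]/1e3,-((yaw1-yaw0+180)%360-180)))
E
python3 -c "
from t import *
f=[165.1,576.8,303.9]
go(f,164.03,[440,100,300],165);go(f,164.03,[466,-393,240],167.2)"
```

```text
x -0.3955 y -0.3828 z 0.0039 spin -1.0
x -0.5561 y -0.8496 z 0.0639 spin -3.2
```

Emit:
step_arm(motion=[{"x": -0.395, "y": -0.383, "z": 0.004, "spin": -1}, {"x": -0.395, "y": -0.383, "z": 0.004, "spin": -1}, {"x": -0.395, "y": -0.383, "z": 0.004, "spin": -1}, {"x": -0.395, "y": -0.383, "z": 0.004, "spin": -1}, {"x": -0.395, "y": -0.383, "z": 0.004, "spin": -1}, {"x": -0.395, "y": -0.383, "z": 0.004, "spin": -1}, {"x": -0.395, "y": -0.383, "z": 0.004, "spin": -1}, {"x": -0.395, "y": -0.383, "z": 0.004, "spin": -1}, {"x": -0.395, "y": -0.383, "z": 0.004, "spin": -1}, {"x": -0.556, "y": -0.85, "z": 0.064, "spin": -3.2}, {"x": -0.556, "y": -0.85, "z": 0.064, "spin": -3.2}, {"x": -0.556, "y": -0.85, "z": 0.064, "spin": -3.2}])

```text
invalid input at $.motion[0]: expected keys x, y, z, spin, gripper
```

Emit:
step_arm(motion=[{"x": -0.395, "y": -0.383, "z": 0.004, "spin": -1, "gripper": 0}, {"x": -0.395, "y": -0.383, "z": 0.004, "spin": -1, "gripper": 0}, {"x": -0.395, "y": -0.383, "z": 0.004, "spin": -1, "gripper": 0}, {"x": -0.395, "y": -0.383, "z": 0.004, "spin": -1, "gripper": 0}, {"x": -0.395, "y": -0.383, "z": 0.004, "spin": -1, "gripper": 0}, {"x": -0.395, "y": -0.383, "z": 0.004, "spin": -1, "gripper": 0}, {"x": -0.395, "y": -0.383, "z": 0.004, "spin": -1, "gripper": 0}, {"x": -0.395, "y": -0.383, "z": 0.004, "spin": -1, "gripper": 0}, {"x": -0.395, "y": -0.383, "z": 0.004, "spin": -1, "gripper": 0}, {"x": -0.556, "y": -0.85, "z": 0.064, "spin": -3.2, "gripper": 0}, {"x": -0.556, "y": -0.85, "z": 0.064, "spin": -3.2, "gripper": 0}, {"x": -0.556, "y": -0.85, "z": 0.064, "spin": -3.2, "gripper": 0}])

```text
t: 2.5
tcp_pos: [449.1, -87.9, 277.3]
tcp_rot: [180.0, 0.1, 167.2]
wrist_force: [0.7, 0.9, 0.2]
finger_gap: 1.0
```

```bash
python3 -c "
from h import *
from t import *
p=viewer.camera('top')
s=readout.read_state();print(s['t'],s['tcp_pos'],s['tcp_rot'])
go(s['tcp_pos'],s['tcp_rot'][2],[466,-393,240],167.2)"
```

```text
2.55 [448.5353812  -94.55112325 275.61843859] [-1.79702699e+02 -4.39815048e-02  1.66827477e+02]
x -0.0850 y -0.2866 z 0.0356 spin -0.4
```

Emit:
step_arm(motion=[{"x": -0.085, "y": -0.285, "z": 0.036, "spin": 0, "gripper": 0}, {"x": -0.085, "y": -0.285, "z": 0.036, "spin": 0, "gripper": 0}, {"x": -0.085, "y": -0.285, "z": 0.036, "spin": 0, "gripper": 0}, {"x": -0.085, "y": -0.285, "z": 0.036, "spin": 0, "gripper": 0}, {"x": -0.085, "y": -0.285, "z": 0.036, "spin": 0, "gripper": 0}, {"x": -0.085, "y": -0.285, "z": 0.036, "spin": 0, "gripper": 0}, {"x": -0.085, "y": -0.285, "z": 0.036, "spin": 0, "gripper": 0}])

```text
t: 3.42
tcp_pos: [469.3, -382.4, 241.1]
tcp_rot: [180.0, -0.0, 167.2]
wrist_force: [-0.3, -0.3, 0.9]
finger_gap: 1.0
```

```bash
cat > w.py <<'E'
from h import *
import sys
s=readout.read_state();print(s['t'],s['tcp_pos'],s['tcp_rot'],s['wrist_force'],s['finger_gap'])
p=viewer.camera("wrist"); save(p,sys.argv[1])
np.save("cam.npy",dict((k,p[k]) for k in ("fovy","k1","cx","cy","world_from_camera")),allow_pickle=True)
E
python3 w.py w1
```

```text
3.425 [ 469.33720139 -382.35079377  241.1153617 ] [ 1.79960320e+02 -2.29696594e-02  1.67210089e+02] [-0.29941171 -0.28553136  0.87994742] 1.0004137068638226
```

View pics/w1.png

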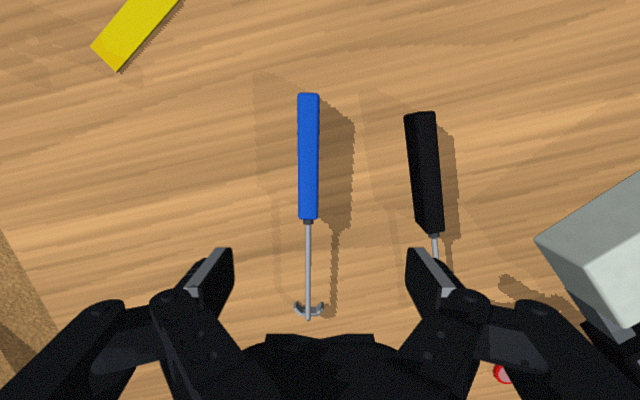

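```bash
python3 -c "
from h import *
p=np.load('cam.npy',allow_pickle=True).item()
q=[hit(p,u,v,z) for u,v,z in [(299,219,40),(318.5,219,40),(298,94,40),(319.5,94,40),(308.5,315,31)]]
for a in q: print(np.round(a,1))
f=(q[0]+q[1])/2;b=(q[2]+q[3])/2;d=(f-b);L=np.linalg.norm(d);d/=L;print(L,np.degrees(np.arctan2(d[1],d[0])));print(f-30*d,b+90*d,f+130*d)
d=q[4]-b;print(np.degrees(np.arctan2(d[1],d[0])))
"
```

```text
[ 494.  -408.1   40. ]
[ 498.3 -389.2   40. ]
[ 380.7 -380.9   40. ]
[ 384.9 -362.4   40. ]
[ 611.4 -426.7   31. ]
116.50720659857264 -13.399207741851486
[ 466.92237283 -391.69525211   40.        ] [ 470.32008919 -392.50465268   40.        ] [ 622.56702605 -428.7727645    40.        ]
-13.530265584987218
```

```bash
python3 -c "
from t import *
go([469.3,-382.4,241.1],167.2,[468,-392.5,78],166.5)"
```

```text
x -0.0010 y -0.0101 z 0.1631 spin 0.7
```

Emit:
step_arm(motion=[{"x": -0.001, "y": -0.01, "z": 0.06, "spin": 0.7, "gripper": 0}, {"x": -0.001, "y": -0.01, "z": 0.12, "spin": 0.7, "gripper": 0}, {"x": -0.001, "y": -0.01, "z": 0.15, "spin": 0.7, "gripper": 0}, {"x": -0.001, "y": -0.01, "z": 0.163, "spin": 0.7, "gripper": 0}, {"x": -0.001, "y": -0.01, "z": 0.163, "spin": 0.7, "gripper": 0}, {"x": -0.001, "y": -0.01, "z": 0.163, "spin": 0.7, "gripper": 0}])

```text
t: 4.22
tcp_pos: [469.1, -393.1, 81.0]
tcp_rot: [-179.9, 0.2, 166.6]
wrist_force: [-0.4, -0.8, 1.3]
finger_gap: 1.001
```

```bash
python3 w.py w2
```

```text
4.225 [ 469.06399372 -393.12885465   80.97522935] [-179.88669601    0.20330097  166.55657553] [-0.39730573 -0.76535283  1.31463151] 1.0010126248532516
```

View pics/w2.png

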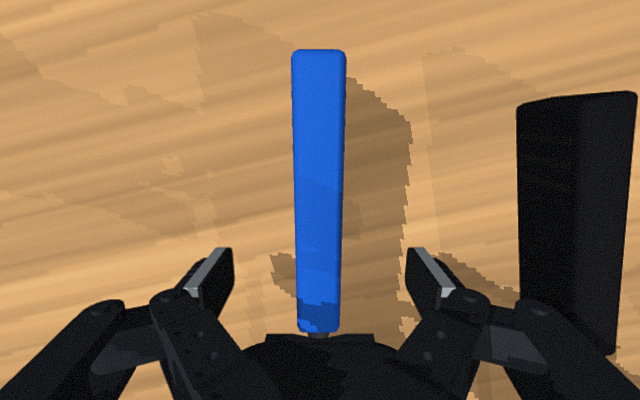

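Emit:
step_arm(motion=[{"x": 0, "y": 0, "z": 0.003, "spin": 0, "gripper": 255}, {"x": 0, "y": 0, "z": 0.003, "spin": 0, "gripper": 255}, {"x": 0, "y": 0, "z": 0.003, "spin": 0, "gripper": 255}, {"x": 0, "y": 0, "z": 0.003, "spin": 0, "gripper": 255}, {"x": 0, "y": 0, "z": 0.003, "spin": 0, "gripper": 255}, {"x": 0, "y": 0, "z": 0.003, "spin": 0, "gripper": 255}, {"x": 0, "y": 0, "z": 0.003, "spin": 0, "gripper": 255}, {"x": 0, "y": 0, "z": 0.003, "spin": 0, "gripper": 255}])

```text
t: 5.28
tcp_pos: [468.1, -392.8, 75.5]
tcp_rot: [-180.0, 0.0, 166.5]
wrist_force: [0.1, -0.5, 1.9]
finger_gap: 0.224
```

```bash
python3 w.py w3
```

```text
5.275 [ 468.08524903 -392.77867419   75.46647427] [-1.79984626e+02  1.94372438e-02  1.66525294e+02] [ 0.10188913 -0.52042648  1.85087266] 0.22396462065585093
```

View pics/w3.png

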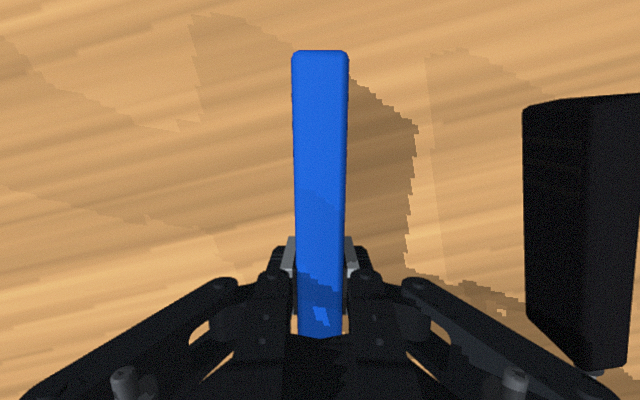

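```bash
python3 -c "
from t import *
go([468.1,-392.8,75.5],166.5,[582.3,112.6,175.5],116.9)"
```

```text
x 0.0069 y 0.5181 z -0.1000 spin 49.6
```

Emit:
step_arm(motion=[{"x": 0, "y": 0, "z": -0.03, "spin": 0, "gripper": 255}, {"x": 0, "y": 0, "z": -0.07, "spin": 0, "gripper": 255}, {"x": 0, "y": 0.02, "z": -0.1, "spin": 2, "gripper": 255}, {"x": 0, "y": 0.07, "z": -0.1, "spin": 8, "gripper": 255}, {"x": 0, "y": 0.13, "z": -0.1, "spin": 15, "gripper": 255}, {"x": 0, "y": 0.19, "z": -0.1, "spin": 22, "gripper": 255}, {"x": 0, "y": 0.25, "z": -0.1, "spin": 29, "gripper": 255}, {"x": 0, "y": 0.31, "z": -0.1, "spin": 36, "gripper": 255}, {"x": 0, "y": 0.37, "z": -0.1, "spin": 42, "gripper": 255}, {"x": 0.005, "y": 0.43, "z": -0.1, "spin": 48, "gripper": 255}, {"x": 0.007, "y": 0.48, "z": -0.1, "spin": 49.6, "gripper": 255}, {"x": 0.007, "y": 0.518, "z": -0.1, "spin": 49.6, "gripper": 255}])

```text
t: 6.82
tcp_pos: [581.5, 115.1, 174.4]
tcp_rot: [-179.9, -0.0, 117.0]
wrist_force: [0.8, -0.3, -1.1]
finger_gap: 0.221
```

Emit:
step_arm(motion=[{"x": 0, "y": 0, "z": 0, "spin": 0, "gripper": 255}, {"x": 0, "y": 0, "z": 0, "spin": 0, "gripper": 255}])

```text
t: 7.08
tcp_pos: [581.6, 112.4, 174.5]
tcp_rot: [-179.9, -0.0, 116.9]
wrist_force: [-0.0, 0.1, -2.0]
finger_gap: 0.229
```

```bash
cat > v.py <<'E'
from h import *
import sys
s=readout.read_state();print(s['t'],s['tcp_pos'],s['tcp_rot'],s['wrist_force'],s['finger_gap'])
p=viewer.camera("top"); save(p,sys.argv[1])
a=p["pixels"][100:250,150:360,::-1]
cv2.imwrite("pics/%sz.png"%sys.argv[1],cv2.resize(np.ascontiguousarray(a),(798,570),interpolation=cv2.INTER_CUBIC))
np.save("cam.npy",dict((k,p[k]) for k in ("fovy","k1","cx","cy","world_from_camera")),allow_pickle=True)
E
python3 v.py t1
```

```text
7.075 [581.57472656 112.37141935 174.520699  ] [-1.79908959e+02 -1.18877823e-03  1.16939676e+02] [-0.02303224  0.14270786 -2.00594895] 0.2289489848414238
```

View pics/t1z.png

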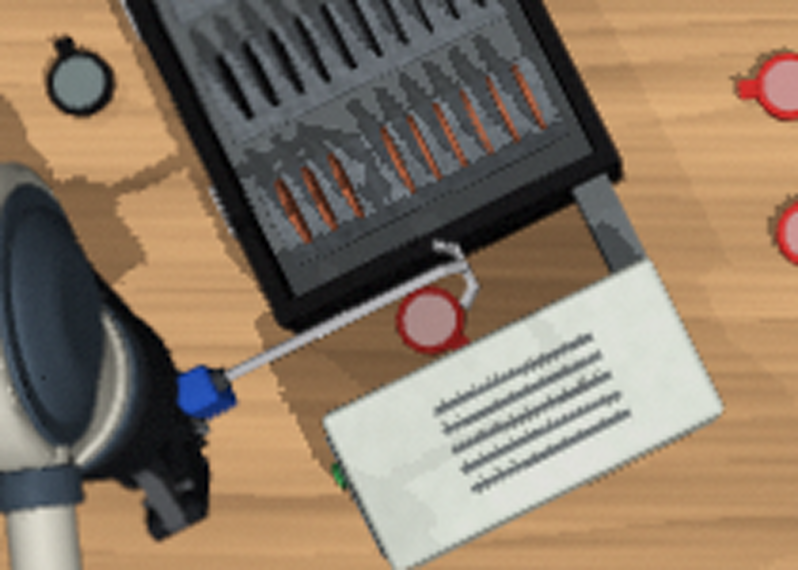

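```bash
cat > g.py <<'E'
from h import *
p=np.load('cam.npy',allow_pickle=True).item()
M=np.array([604.5,60]); X=np.array([.4524,-.8918]); Y=np.array([.8918,.4524])
def G(u,v,z):
    q=hit(p,u/3.8+150-.37,v/3.8+100-.37,z)[:2]; return np.round(q,1),"depth %.1f lat %.1f"%((q-M)@X,(q-M)@Y)
E
python3 -c "
from g import *
for n,a in dict(bend=(465,265,130),start=(225,378,130),tipL=(437,246,106),tipR=(467,302,106),lens=(430,321,6),case=(288,328,0),case2=(622,180,0),pu=(324,415,70),pu2=(650,262,70)).items(): print(n,*G(*a))
"
```

```text
bend [650.8 -31.6] depth 102.7 lat -0.1
start [595.4  82.7] depth -24.4 lat 2.1
tipL [663.7 -14.6] depth 93.3 lat 19.1
tipR [635.9 -30. ] depth 94.5 lat -12.7
lens [637.6   2.4] depth 66.3 lat 3.5
case [633.7  82.5] depth -6.8 lat 36.2
case2 [ 718.6 -102.7] depth 196.7 lat 28.2
pu [581.4  46.9] depth 1.2 lat -26.5
pu2 [ 662.  -119.7] depth 186.3 lat -30.0
```

Emit:
step_arm(motion=[{"x": 0, "y": 0, "z": 0.03, "spin": 0, "gripper": 255}, {"x": 0, "y": 0, "z": 0.06, "spin": 0, "gripper": 255}, {"x": 0, "y": 0, "z": 0.08, "spin": 0, "gripper": 255}, {"x": 0, "y": 0, "z": 0.09, "spin": 0, "gripper": 255}, {"x": 0, "y": 0, "z": 0.098, "spin": 0, "gripper": 255}, {"x": 0, "y": 0, "z": 0.098, "spin": 0, "gripper": 255}, {"x": 0, "y": 0, "z": 0.098, "spin": 0, "gripper": 255}])

```text
t: 8.0
tcp_pos: [582.4, 112.8, 78.3]
tcp_rot: [179.9, 0.0, 116.9]
wrist_force: [-0.3, 1.2, -1.1]
finger_gap: 0.224
```

```bash
python3 v.py t2
```

```text
8.0 [582.42162113 112.81319459  78.32148855] [1.79911456e+02 3.20551540e-02 1.16930503e+02] [-0.27300892  1.23109516 -1.11711107] 0.22431837776323765
```

View pics/t2z.png

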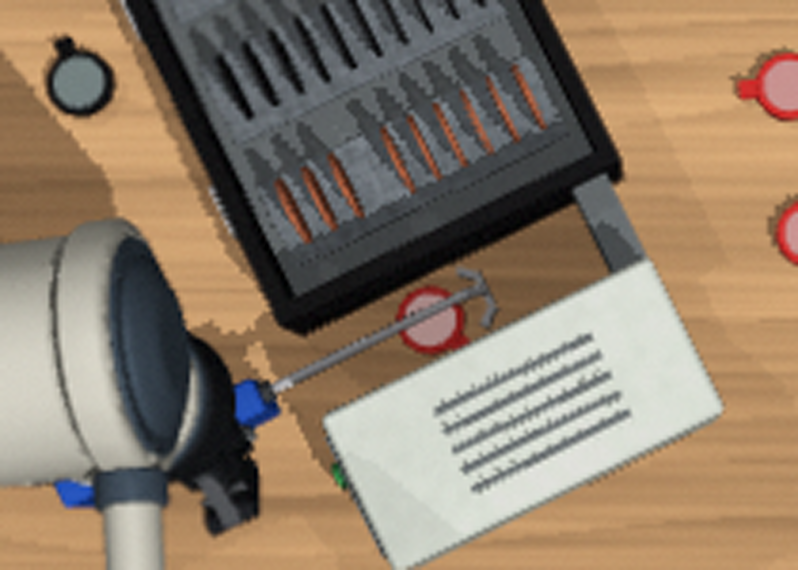

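Emit:
step_arm(motion=[{"x": 0, "y": 0, "z": 0.002, "spin": 0, "gripper": 255}, {"x": 0.006, "y": 0, "z": 0.002, "spin": 0, "gripper": 255}, {"x": 0.012, "y": 0, "z": 0.002, "spin": 0, "gripper": 255}, {"x": 0.018, "y": 0, "z": 0.002, "spin": 0, "gripper": 255}, {"x": 0.024, "y": 0, "z": 0.002, "spin": 0, "gripper": 255}, {"x": 0.03, "y": 0, "z": 0.002, "spin": 0, "gripper": 255}, {"x": 0.036, "y": 0, "z": 0.002, "spin": 0, "gripper": 255}, {"x": 0.042, "y": 0, "z": 0.002, "spin": 0, "gripper": 255}, {"x": 0.048, "y": 0, "z": 0.002, "spin": 0, "gripper": 255}])

```text
t: 9.18
tcp_pos: [560.1, 155.8, 75.5]
tcp_rot: [180.0, 0.0, 116.9]
wrist_force: [0.1, -0.9, 0.2]
finger_gap: 0.23
```

```bash
python3 v.py t3
```

```text
9.175 [560.10253255 155.81625282  75.45384842] [1.79982226e+02 1.19921505e-02 1.16922030e+02] [ 0.06914747 -0.92397014  0.17833351] 0.2303512779412926
```

View pics/t3z.png

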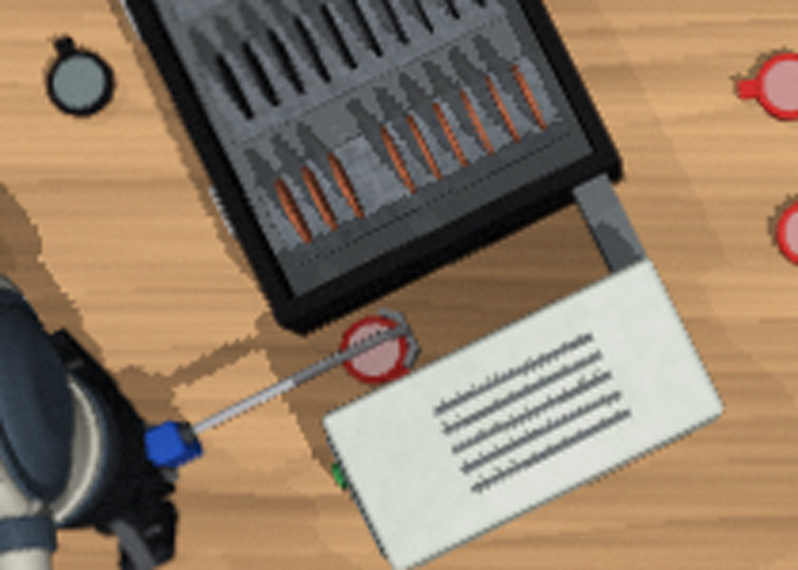

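```bash
python3 -c "
from g import *
print(G(375,349,6)); print(G(405,325,31),G(412,350,10))"
```

```text
(array([621.8,  32.6]), 'depth 32.3 lat 3.0')
(array([632.5,  12.3]), 'depth 55.2 lat 3.4') (array([621.1,  11.5]), 'depth 50.8 lat -7.2')
```

Emit:
step_arm(motion=[{"x": 0.004, "y": 0, "z": 0, "spin": 0, "gripper": 255}, {"x": 0.01, "y": 0, "z": 0, "spin": 0, "gripper": 255}, {"x": 0.017, "y": 0, "z": 0, "spin": 0, "gripper": 255}, {"x": 0.024, "y": 0, "z": 0, "spin": 0, "gripper": 255}, {"x": 0.031, "y": 0, "z": 0, "spin": 0, "gripper": 255}, {"x": 0.038, "y": 0, "z": 0, "spin": 0, "gripper": 255}, {"x": 0.045, "y": 0, "z": 0, "spin": 0, "gripper": 255}, {"x": 0.052, "y": 0, "z": 0, "spin": 0, "gripper": 255}, {"x": 0.059, "y": 0, "z": 0, "spin": 0, "gripper": 255}, {"x": 0.066, "y": 0, "z": 0, "spin": 0, "gripper": 255}, {"x": 0.071, "y": 0, "z": 0, "spin": 0, "gripper": 255}, {"x": 0.073, "y": 0, "z": 0, "spin": 0, "gripper": 255}])

```text
t: 10.72
tcp_pos: [527.1, 220.9, 75.4]
tcp_rot: [180.0, 0.0, 116.9]
wrist_force: [1.1, -1.7, 3.3]
finger_gap: 0.225
```

```bash
python3 v.py t4
```

```text
10.725 [527.06274167 220.85859927  75.41212424] [1.79985827e+02 1.32213980e-02 1.16941081e+02] [ 1.07409984 -1.74227955  3.27157386] 0.2249411772916031
```

View pics/t4.png

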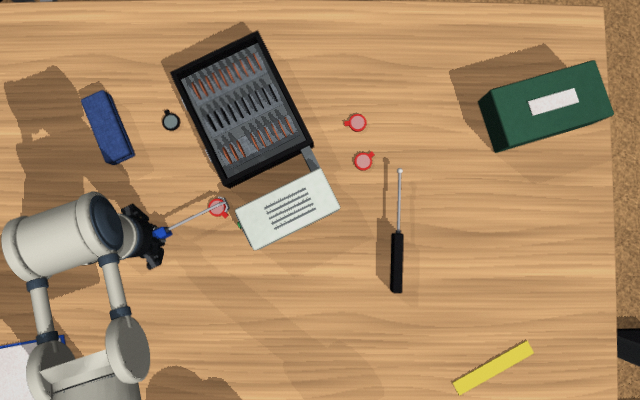

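View pics/t4z.png

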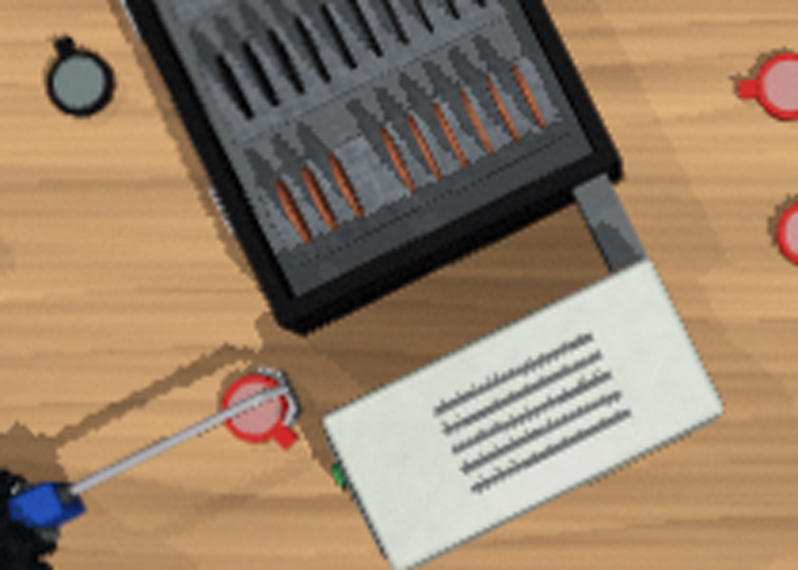

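```bash
python3 -c "
from g import *
from t import *
print(G(255,407,6),G(288,438,6))
go([527.1,220.9,75.4],116.9,[430,270,75.4],116.9)"
```

```text
(array([589.1,  98.3]), 'depth -41.1 lat 3.6') (array([572.2,  79.6]), 'depth -32.1 lat -20.0')
x 0.0877 y -0.0644 z -0.0000 spin -0.0
```

Emit:
step_arm(motion=[{"x": -0.004, "y": 0, "z": 0, "spin": 0, "gripper": 255}, {"x": -0.008, "y": 0, "z": 0, "spin": 0, "gripper": 255}, {"x": -0.008, "y": 0, "z": 0, "spin": 0, "gripper": 255}, {"x": -0.008, "y": 0, "z": -0.015, "spin": 0, "gripper": 255}, {"x": -0.008, "y": 0, "z": -0.04, "spin": 0, "gripper": 255}, {"x": -0.008, "y": 0, "z": -0.06, "spin": 0, "gripper": 255}, {"x": 0.01, "y": -0.015, "z": -0.06, "spin": 0, "gripper": 255}, {"x": 0.045, "y": -0.035, "z": -0.06, "spin": 0, "gripper": 255}, {"x": 0.075, "y": -0.055, "z": -0.06, "spin": 0, "gripper": 255}, {"x": 0.088, "y": -0.065, "z": -0.06, "spin": 0, "gripper": 255}, {"x": 0.088, "y": -0.065, "z": -0.06, "spin": 0, "gripper": 255}, {"x": 0.088, "y": -0.065, "z": -0.06, "spin": 0, "gripper": 255}])

```text
t: 12.28
tcp_pos: [430.1, 269.2, 135.5]
tcp_rot: [180.0, 0.0, 116.9]
wrist_force: [0.2, -0.2, -1.5]
finger_gap: 0.227
```

```bash
python3 v.py t5; python3 - <<'E'
from h import *
p=viewer.camera("side"); save(p,"s5")
E
```

```text
12.275 [430.11197417 269.1741341  135.50878002] [1.79965094e+02 3.92907546e-02 1.16896055e+02] [ 0.19206369 -0.19304554 -1.54326058] 0.22731593151732288
```

View pics/t5.png

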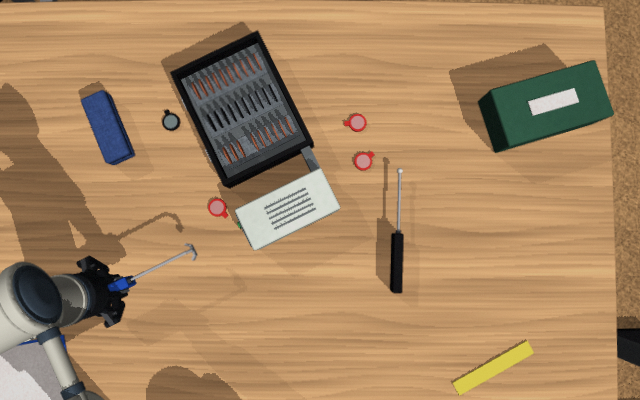

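View pics/s5.png

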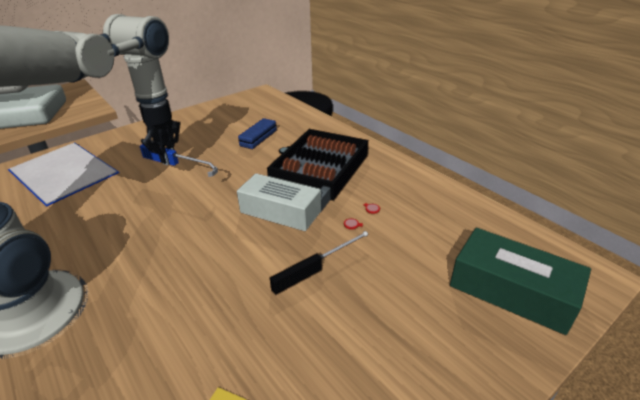

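```bash
python3 -c "
from g import *
for q in [(65,336),(0,349),(220,290)]: print(np.round(hit(p,*q,0)))
print(proj(p,[389,350,0]),proj(p,[430,270,0]))"
```

```text
[314. 416.   0.]
[282. 559.   0.]
[415.  89.   0.]
[ 96.74560584 300.68879113] [134.58457597 281.73449162]
```

Emit:
step_arm(motion=[{"x": 0, "y": 0, "z": 0.03, "spin": 0, "gripper": 255}, {"x": 0, "y": 0, "z": 0.05, "spin": 0, "gripper": 255}, {"x": 0, "y": 0, "z": 0.057, "spin": 0, "gripper": 255}, {"x": 0, "y": 0, "z": 0.06, "spin": 0, "gripper": 255}, {"x": 0, "y": 0, "z": 0.06, "spin": 0, "gripper": 255}, {"x": 0, "y": 0, "z": 0.06, "spin": 0, "gripper": 255}])

```text
t: 13.12
tcp_pos: [429.8, 269.9, 76.2]
tcp_rot: [179.9, -0.0, 116.9]
wrist_force: [0.6, 0.1, -1.2]
finger_gap: 0.224
```

Emit:
step_arm(motion=[{"x": 0, "y": 0, "z": 0, "spin": 0, "gripper": 255}, {"x": 0, "y": 0, "z": 0, "spin": 0, "gripper": 255}])

```text
t: 13.38
tcp_pos: [429.4, 269.7, 75.5]
tcp_rot: [180.0, -0.0, 116.9]
wrist_force: [-0.1, -0.4, -1.8]
finger_gap: 0.231
```

Emit:
step_arm(motion=[{"x": 0, "y": 0, "z": 0.0005, "spin": 0, "gripper": 255}, {"x": 0, "y": 0, "z": 0.0005, "spin": 0, "gripper": 255}, {"x": 0, "y": 0, "z": 0.0005, "spin": 0, "gripper": 255}])

```text
t: 13.75
tcp_pos: [429.4, 269.7, 75.4]
tcp_rot: [180.0, -0.0, 116.9]
wrist_force: [-2.2, -1.4, 5.4]
finger_gap: 0.224
```

Contact with the worktop (+5 N). Release gently and then lift.

Emit:
step_arm(motion=[{"x": 0, "y": 0, "z": 0.0, "spin": 0, "gripper": 180}, {"x": 0, "y": 0, "z": 0.0, "spin": 0, "gripper": 140}, {"x": 0, "y": 0, "z": 0.0, "spin": 0, "gripper": 80}, {"x": 0, "y": 0, "z": 0.0, "spin": 0, "gripper": 0}, {"x": 0, "y": 0, "z": 0.0, "spin": 0, "gripper": 0}, {"x": 0, "y": 0, "z": 0.0, "spin": 0, "gripper": 0}, {"x": 0, "y": 0, "z": 0, "spin": 0, "gripper": 0}])

```text
t: 14.62
tcp_pos: [429.3, 269.6, 74.8]
tcp_rot: [180.0, 0.0, 116.9]
wrist_force: [-0.1, -0.3, -0.5]
finger_gap: 1.0
```

```bash
python3 w.py w6
```

```text
14.625 [429.31779183 269.62959424  74.78575238] [1.79996810e+02 1.14273116e-03 1.16925974e+02] [-0.07747937 -0.27245615 -0.50106854] 1.0001166413935636
```

View pics/w6.png

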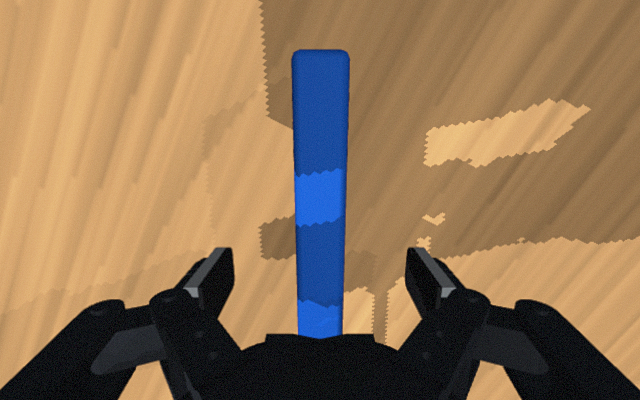

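The handle stands free between the open fingers (columns 295–348). I'll retreat upwards.

Emit:
step_arm(motion=[{"x": 0, "y": 0, "z": -0.03, "spin": 0, "gripper": 0}, {"x": 0, "y": 0, "z": -0.08, "spin": 0, "gripper": 0}, {"x": 0, "y": 0, "z": -0.14, "spin": 0, "gripper": 0}, {"x": 0, "y": 0, "z": -0.2, "spin": 0, "gripper": 0}, {"x": 0.06, "y": 0, "z": -0.2, "spin": 0, "gripper": 0}, {"x": 0.1, "y": 0, "z": -0.2, "spin": 0, "gripper": 0}, {"x": 0.1, "y": 0, "z": -0.2, "spin": 0, "gripper": 0}, {"x": 0.1, "y": 0, "z": -0.2, "spin": 0, "gripper": 0}])

```text
t: 15.68
tcp_pos: [384.1, 358.5, 274.5]
tcp_rot: [-180.0, 0.0, 116.9]
wrist_force: [-0.1, -0.2, 0.5]
finger_gap: 1.001
```

```bash
python3 v.py t7; python3 w.py w7;python3 - <<'E'
from h import *
p=viewer.camera("side"); 
a=np.ascontiguousarray(p["pixels"][100:260,100:400,::-1]); cv2.imwrite("pics/s7z.png",cv2.resize(a,None,fx=2.6,fy=2.6,interpolation=cv2.INTER_CUBIC))
E
```

```text
15.675 [384.09312679 358.54382533 274.5434751 ] [-1.79980013e+02  3.52107839e-02  1.16949070e+02] [-0.0843975  -0.17567983  0.50700749] 1.0005194439502272
15.725 [384.34040676 358.22607832 274.62944891] [-1.79988172e+02  2.93291509e-02  1.16896502e+02] [-0.10304412  0.27675314 -0.54361572] 0.9995024831969983
```

View pics/t7.png

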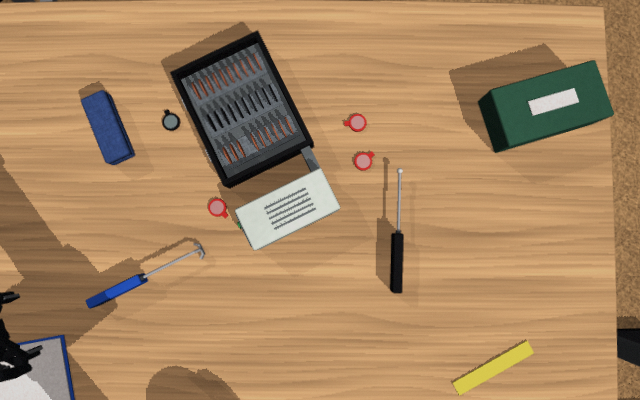

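View pics/s7z.png

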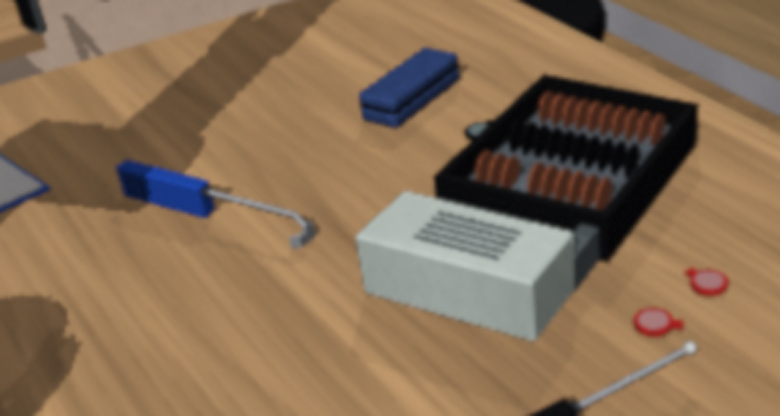

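View pics/w7.png

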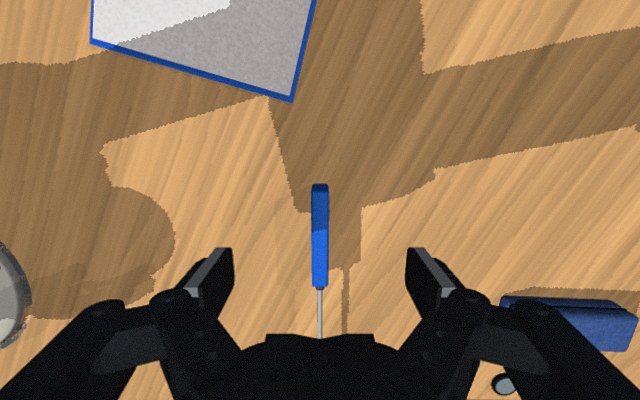

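View pics/t7z.png

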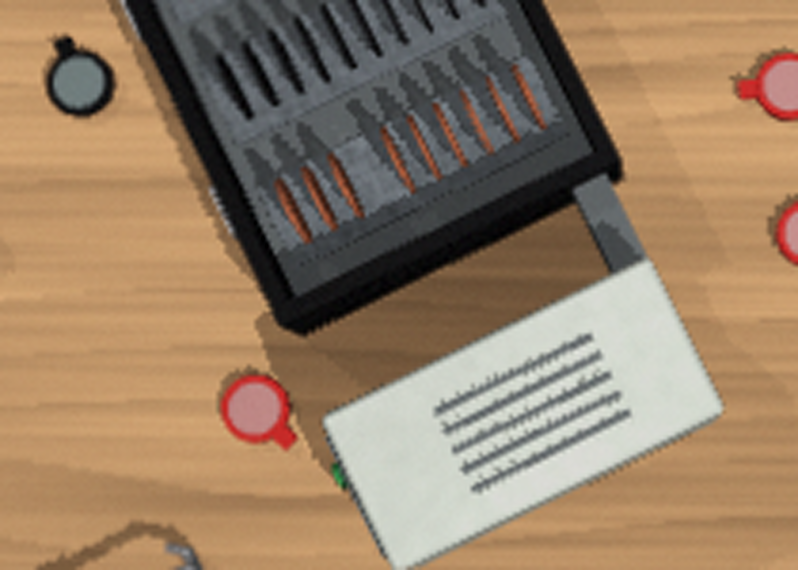

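```bash
python3 -c "
from bench import order
print(order.close_job())"
```

```text
the job is handed in; nothing more can be done
None
```

I drew the red-rimmed lens out of the gap with the bent rod, set the rod down, backed the arm off and handed the job in at about 16 s.

- **Lens:** it lies flat on the open worktop, with its centre about 41 mm in front of the gap's open end. Rim and tab are clear of the gap, and the gripper never touched it.
- **Rod:** it stands on the flat underside of its handle, on free worktop. I felt light contact (about 5 N) before opening the fingers. The side and top pictures show it upright after the arm left.
- **Pointer and other things:** the pointer, lens case and power unit are where they were in the first pictures. The readings I took of the wrist force stayed under about 6 N.

**Disagreements:** the lens tab pointed towards the power unit and a little inward, not towards the open end as described, but it did not hinder the pull. My picture measurements of the gap width came out 2 to 4 mm over the stated 54 mm, which is within the calibration error. No check failed.

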